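Put the impact sockets back on their rail by size

TASK

Put the four loose steel sockets back on their rail in order of size: the largest on the pad next to the carrying handle, then each smaller one on the next pad, so that the smallest stands on the pad farthest from the handle. Stand each one upright, open end up, centred on its pad, and leave them all released and at rest.

Things in the scene. Friction and masses are not known exactly. Their poses are not given: they have to be found in the camera images.
- socket_xl: The largest of four plain steel impact sockets: a round upright solid of outer diameter 52 mm and height 56 mm, its open end up (the bore is only shown, about 12 mm deep). It starts standing on the bench. Origin: centre of its underside; z points up out of the open end. Any grasp yaw will do. Mass about 0.5 kg (up to 20 percent more or less).
- socket_l: The second largest of four plain steel impact sockets: a round upright solid of outer diameter 44 mm and height 50 mm, its open end up (the bore is only shown, about 12 mm deep). It starts standing on the bench. Origin: centre of its underside; z points up out of the open end. Any grasp yaw will do. Mass about 0.34 kg (up to 20 percent more or less).
- socket_m: The third largest of four plain steel impact sockets: a round upright solid of outer diameter 36 mm and height 44 mm, its open end up (the bore is only shown, about 12 mm deep). It starts standing on the bench. Origin: centre of its underside; z points up out of the open end. Any grasp yaw will do. Mass about 0.21 kg (up to 20 percent more or less).
- socket_s: The smallest of four plain steel impact sockets: a round upright solid of outer diameter 28 mm and height 38 mm, its open end up (the bore is only shown, about 12 mm deep). It starts standing on the bench. Origin: centre of its underside; z points up out of the open end. Any grasp yaw will do. Mass about 0.11 kg (up to 20 percent more or less).
- rail: The socket rail: a fixed flat aluminium bar 65 mm wide (x), 400 mm long (y) and 6 mm thick, lying on the bench. Origin: centre of its underside; its y axis runs along the row of pads, z up. Its place and yaw vary.
- pad1: Round black rubber pad, 60 mm across and 2 mm thick, fixed on the rail; pad 1 of four alike in a row, 75 mm from centre to centre, counted along the rail's +y. Origin: centre of its underside, which lies 6 mm above the bench, so the pad's top is 8 mm above the bench.
- pad2: Round black rubber pad, 60 mm across and 2 mm thick, fixed on the rail; pad 2 of four alike in a row, 75 mm from centre to centre, counted along the rail's +y. Origin: centre of its underside, which lies 6 mm above the bench, so the pad's top is 8 mm above the bench.
- pad3: Round black rubber pad, 60 mm across and 2 mm thick, fixed on the rail; pad 3 of four alike in a row, 75 mm from centre to centre, counted along the rail's +y. Origin: centre of its underside, which lies 6 mm above the bench, so the pad's top is 8 mm above the bench.
- pad4: Round black rubber pad, 60 mm across and 2 mm thick, fixed on the rail; pad 4 of four alike in a row, 75 mm from centre to centre, counted along the rail's +y. Origin: centre of its underside, which lies 6 mm above the bench, so the pad's top is 8 mm above the bench.
- handle: The rail's fixed carrying handle, an arch that stands across the rail at one of its two ends (which end varies): two steel legs and a black round grip 20 mm thick and 44 mm long, 62 mm wide overall across the rail, its top 41 mm above the rail's top. Origin: midway between the feet of its legs, on the rail's top, 67.5 mm beyond the centre of the nearest pad. The rail's other end has only two flat rivets, 2 mm high.
Not all that is in view belongs to the job. Leave any black or red look-alike of the socket_m alone.

How it is judged:
By the outcome, as a careful person would: the job done as asked, in the order asked, and still so for the second after the job is handed in, with the robot touching nothing.
It also fails if it takes over 96 s, if anything falls off the work surface, if the arm or the gripper's body presses on something with over 40 N, if the wrist force passes 120 N, or if a joint passes its speed limit or range.

ROBOT

A 6-joint arm with a two-finger parallel gripper is mounted at the origin on the work surface. World frame = base frame: x ahead of the robot, y to its left, z up, the work surface at z = 0. Lengths are in m, angles in rad, forces in N, time in s.
With the tool pointing down it reaches from about 0.3 to 0.95 m from the base axis. Payload 3.1 kg.
Tool frame: the origin (TCP) lies on the centre line of the jaws, within the pads' length; the fingertips stand arm.nose_length ahead of it and the grasp point (between the pads) lies 5 mm behind it (arm.nose_length is the distance from the TCP to the fingertips, in m); z points along the fingers, y is the line along which they close (so a half turn about z gives the same grasp; the last joint's range is limited). The gripper opens to 85 mm and grips with 20 to 120 N. Pads are 22 mm wide; open, the fingers measure 114 mm over their backs; the gripper's body (76 mm by 85 mm) begins 54 mm behind the grasp point. The pads swing forward as they close: fully open they stand 13 mm farther back than shut.
Start: joints at [-1.404, 0.308, 1.634, -0, 1.2, -0.07], TCP at [0.147, -0.608, 0.245] pointing down, gripper open.
Joint ranges: [-3.06, 3.06], [-0.79, 1.96], [0.05, 2.63], [-1.19, 4.34], [0.05, 2.64], [-2.94, 2.94]. Speed limits (rad/s): [2.79, 2.79, 3.14, 3.14, 3.14, 3.14].

INTERFACE

Orientations are given as a rotation vector (axis times angle).
In Python, from cell import arm gives the robot as it stands. The module is installed in compiled form; this text tells all that it offers.
- The arm moves only by the tool step_arm, never from a script. Its argument "series" is one flat list of numbers, 7 for each row, row after row: the turn, a rotation vector about the tool's x, y, z in degrees, then the shift along the tool's x, y, z in m, then the finger opening in m, from 0 to 0.0854. In form: [wx, wy, wz, dx, dy, dz, gripper, wx, wy, wz, dx, dy, dz, gripper, ...]. A call has 1 to 8 rows; each row shifts and turns the commanded pose from where the row before left it, along the tool's axes as they then stand; what a row does not reach is not made up. A row lasts 1/8 s, in which the tool goes at most 62.5 mm and 10.7 degrees, less where a joint would pass 70% of its speed; a pose out of reach is approached as far as the arm can. A call with a gripper value outside its range is refused whole. The fingers move at their own pace and stop on an object; the grip force is fixed at half the most. Time passes only in rows, so rows that do not move let the fingers close. It gives the time, the measured TCP pose, the force, the opening and the grip force at its end, in the units of the state.
- arm.read_state(): the state, without advancing time (a new reading comes with each control period).
- arm.grab_frame(name): name is "scene" or "top" or "wrist"; returns a dict with "color" (480x640x3 uint8, red, green, blue), "depth" (480x640 float32, m along the optical axis (not along the pixel's ray), 0 where there is no reading), "intrinsics" (3x3 intrinsics, pixels), "dist" ([k1, k2, p1, p2, k3] as OpenCV has them; the pictures are not rectified), "rvec" (rotation vector, rad) and "tvec" (3), from world to camera coordinates, as OpenCV has them. Camera axes: x right, y down, z forward; pixel columns grow to the right and rows downward; lengths in m; the calibration is good to about 2 mm. A picture is of the moment at which its call begins.
- arm.sign_off(): hands the job in; it is judged then, once.
The state is a dict: "clock": time; "q": joint angles; "joint_velocities": joint speeds; "effort": joint torques, N m; "ee_pos": TCP position; "tcp_rot": TCP orientation; "force": force on the tool from outside, world axes, zero at the start; "ft_torque": the same for the moment, N m; "grip_width": opening from 0.0 (shut) to 1.0 (fully open); "grasp_force": force on a finger pad.
Only numpy, scipy, OpenCV 4.12 (cv2) and the standard library are available. Lean on these libraries where they do the work, as an engineer would, in place of code of your own. Each camera call takes 0.05 s, during which the arm holds its last target. There are 200 camera calls.

## Working session

There is one attempt and no reset: what is moved stays moved. The work goes in short steps, Python scripts to look and compute and a tool call to move; the robot and the scene stay as the last step left them, time stands still between calls to the robot, and variables do not carry over. Pictures are saved under pics/ and viewed, at most 14 in all, crops included, and the job is handed in when it is done.

Besides the shell and the picture viewer there is one more tool, called after "Emit:" by a JSON object that holds its "op" and its "data". step_arm: Moves the arm, as the interface text tells. Its arguments: {"type":"object","properties":{"series":{"type":"array","items":{"type":"number"}}},"required":["series"]}

```bash
mkdir -p pics; cat > h.py <<'E'
import numpy as np, cv2
from cell import arm
def grab(n,save=None):
    f=arm.grab_frame(n)
    if save: cv2.imwrite(f'pics/{save}.png',f['color'][:,:,::-1])
    return f
def ray(f,uv,z):
    uv=np.array(uv,float).reshape(-1,1,2)
    p=cv2.undistortPoints(uv,f['intrinsics'],np.array(f['dist'])).reshape(-1,2)
    R=cv2.Rodrigues(np.array(f['rvec'],float))[0]; t=np.array(f['tvec'],float).ravel()
    c=-R.T@t; d=np.c_[p,np.ones(len(p))]@R
    return c+d*((z-c[2])/d[:,2])[:,None]
E
python3 - <<'E'
from h import *
for n in ['top','scene']:
    f=grab(n,n); print(n,f['tvec'],f['rvec'])
s=arm.read_state(); print(s, arm.nose_length)
E
```

```text
top [0.01152025 0.56795909 0.97194066] [ 2.19383509 -2.1280789   0.18831226]
scene [-0.38817623 -0.34341596  1.2178439 ] [ 2.36523771  1.12648278 -0.32753139]
{'clock': 0.1, 'q': array([-1.40371310e+00,  3.08925042e-01,  1.63506588e+00, -7.35470939e-05,
        1.19967911e+00, -6.96953823e-02]), 'joint_velocities': array([-1.55507240e-03, -1.83132402e-03, -2.63783722e-03, -5.01318556e-05,
       -2.30457978e-04, -3.67909117e-04]), 'effort': array([-4.12122763e-04, -4.16406226e+01, -2.77643877e+01, -1.39708973e-04,
        4.02037243e-03,  2.35472851e-05]), 'ee_pos': array([ 0.14644458, -0.60686587,  0.24415429]), 'tcp_rot': array([-3.11753998e+00, -3.70859750e-01,  2.66148636e-04]), 'force': array([ 0.06636678, -0.17758277,  1.00854207]), 'ft_torque': array([0.00884279, 0.00074521, 0.00705064]), 'grasp_force': 0.0, 'grip_width': 0.9979110050347252} 0.014
```

View pics/top.png

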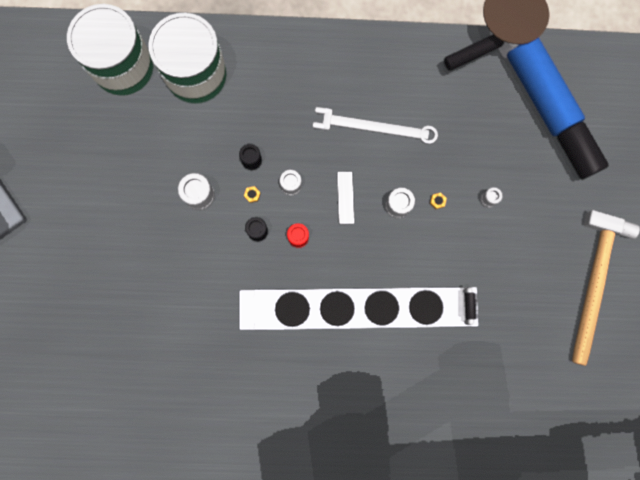

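View pics/scene.png

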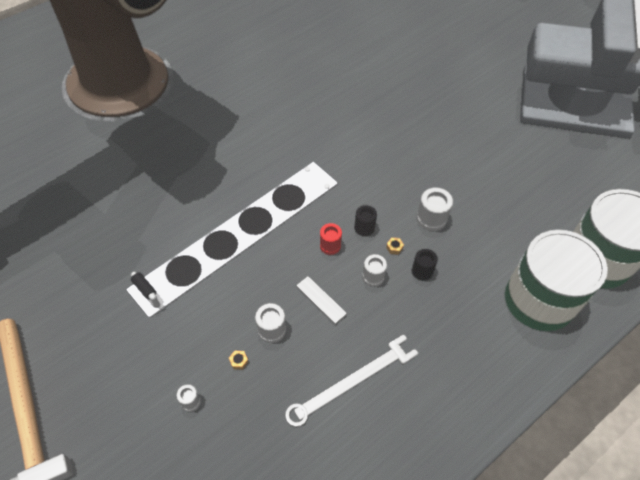

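The top view shows four steel sockets: XL (196,189), M (290,181), L (400,200) and S (493,197). The black pieces (251,156) and (257,229) and the red one (298,235) are M's look-alikes. The handle is at the right end (471,306), so the rightmost pad (426,307) takes XL. M is the steel one, at (290,181).

```bash
cat > m.py <<'E'
from h import *
f=grab('top'); im=f['color']; d=f['depth']
hsv=cv2.cvtColor(im,cv2.COLOR_RGB2HSV)
v,u=np.mgrid[:480,:640]
K=f['intrinsics'];R=cv2.Rodrigues(np.array(f['rvec'],float))[0];t=np.array(f['tvec']).ravel()
p=cv2.undistortPoints(np.c_[u.ravel(),v.ravel()].astype(float).reshape(-1,1,2),K,np.array(f['dist'])).reshape(-1,2)
P=(((np.c_[p,np.ones(len(p))]*d.ravel()[:,None])-t)@R).reshape(480,640,3)
print('bench z',np.median(P[250:270,100:200,2]))
for n,c,h,r in [('xl',(196,189),.056,26),('l',(400,200),.05,22),('m',(290,181),.044,18),('s',(493,197),.038,14)]:
    m=np.zeros((480,640),np.uint8);cv2.circle(m,c,26,255,-1)
    k=(m>0)&(abs(P[:,:,2]-h)<.008)
    q=P[k]; 
    (cx,cy),rr=cv2.minEnclosingCircle(np.c_[u[k],v[k]].astype(np.float32))
    print(n,k.sum(),'z',q[:,2].mean().round(4),'minenc',ray(f,[(cx,cy)],h)[0].round(4),'px',cx,cy,rr,'cen',ray(f,[(u[k].mean(),v[k].mean())],h)[0].round(4), 'ext mm',np.ptp(q[:,:2],axis=0)*1000)
dark=((hsv[:,:,2]<75)).astype(np.uint8); dark[:292]=0;dark[324:]=0;dark[:,:265]=0;dark[:,455:]=0
n,l,st,ce=cv2.connectedComponentsWithStats(dark)
g=[(ce[i],st[i]) for i in range(1,n) if st[i][4]>300]
for c,s in sorted(g,key=lambda a:a[0][0]): print('pad',c,s[4],ray(f,[c],.008)[0].round(4))
E
python3 m.py
python3 - <<'E'
import cv2
a=cv2.imread('pics/top.png')[130:250,170:520]
cv2.imwrite('pics/crop1.png',cv2.resize(a,(800,274),interpolation=2))
E
```

```text
bench z 0.00020632114764716918
xl 499 z 0.0555 minenc [0.6406 0.251  0.056 ] px 193.8125 188.5 16.19532012939453 cen [0.6408 0.2512 0.056 ] ext mm [51.27928909 51.61889905]
l 344 z 0.0495 minenc [ 0.6339 -0.0891  0.05  ] px 401.0388488769531 200.4029083251953 13.400547981262207 cen [ 0.6341 -0.0892  0.05  ] ext mm [42.48424792 43.38365567]
m 236 z 0.0431 minenc [0.663  0.0948 0.044 ] px 290.3589172363281 180.15560913085938 11.161468505859375 cen [0.6631 0.0953 0.044 ] ext mm [36.53940301 33.6983744 ]
s 156 z 0.0368 minenc [ 0.6513 -0.2467  0.038 ] px 493.0 195.0 8.24631118774414 cen [ 0.6512 -0.2471  0.038 ] ext mm [27.5883395  26.50886721]
pad [291.85224586 308.53073286] 846 [0.4524 0.0856 0.008 ]
pad [336.70699881 308.11150652] 843 [0.4553 0.0107 0.008 ]
pad [381.28841608 307.60874704] 846 [ 0.4583 -0.0641  0.008 ]
pad [425.55048077 307.08413462] 832 [ 0.4613 -0.1389  0.008 ]
```

View pics/crop1.png

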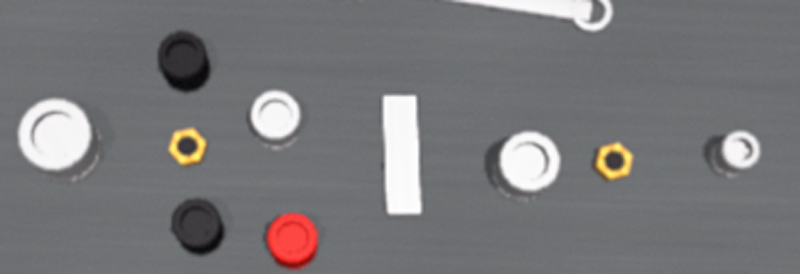

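Confirmed: at crop (275,115) the steel M is bright, while its look-alikes are black or red. Next I turn the tool so it closes across the rail.

Emit:
{"op": "step_arm", "data": {"series": [0,0,-9.8,0,0,0,0.085,0,0,-9.8,0,0,0,0.085,0,0,-9.8,0,0,0,0.085,0,0,-9.8,0,0,0,0.085,0,0,-9.8,0,0,0,0.085,0,0,-9.8,0,0,0,0.085,0,0,-9.8,0,0,0,0.085,0,0,-9.8,0,0,0,0.085]}}

```text
clock: 1.15
ee_pos: [0.1465, -0.6072, 0.2447]
tcp_rot: [-2.176, -2.265, -0.001]
force: [0.8, 0.2, 0.7]
grip_width: 0.996
grasp_force: 0.0
```

```bash
cat > go.py <<'E'
import sys
from h import *
# usage: go.py x y z : tool-frame shift and turn (deg) to the target, closing across the rail
T=np.array(sys.argv[1:4],float); s=arm.read_state()
R=cv2.Rodrigues(s['tcp_rot'])[0]; a=np.radians(2.3)
Rd=np.array([[-np.sin(a),np.cos(a),0],[np.cos(a),np.sin(a),0],[0,0,-1]])
print('t',s['clock'],'pos',s['ee_pos'].round(4),'F',s['force'].round(1),'w',round(s['grip_width'],3),'g',round(s['grasp_force'],1))
d=R.T@(T-s['ee_pos'])
print('shift mm',(d*1000).round(1),'rows',np.linalg.norm(d)/.06,'turn',np.degrees(cv2.Rodrigues(R.T@Rd)[0].ravel()).round(2),'q',s['q'].round(2))
E
python3 go.py 0.6406 0.251 0.2
```

```text
t 1.15 pos [ 0.1465 -0.6072  0.2447] F [0.8 0.2 0.7] w 0.996 g 0.0
shift mm [837.8 528.   45.5] rows 16.521460398882876 turn [-0.01 -0.06 -0.01] q [-1.4   0.31  1.63 -0.    1.2  -1.44]
```

Emit:
{"op": "step_arm", "data": {"series": [0,0,0,0.042,0.0264,0,0.085,0,0,0,0.042,0.0264,0,0.085,0,0,0,0.042,0.0264,0,0.085,0,0,0,0.042,0.0264,0,0.085,0,0,0,0.042,0.0264,0,0.085,0,0,0,0.042,0.0264,0,0.085,0,0,0,0.042,0.0264,0,0.085,0,0,0,0.042,0.0264,0,0.085]}}

```text
clock: 2.15
ee_pos: [0.3466, -0.263, 0.2452]
tcp_rot: [2.183, 2.259, 0.0]
force: [1.0, 0.2, -0.8]
grip_width: 0.998
grasp_force: 0.0
```

Emit:
{"op": "step_arm", "data": {"series": [0,0,0,0.042,0.0264,0,0.085,0,0,0,0.042,0.0264,0,0.085,0,0,0,0.042,0.0264,0,0.085,0,0,0,0.042,0.0264,0,0.085,0,0,0,0.042,0.0264,0,0.085,0,0,0,0.042,0.0264,0,0.085,0,0,0,0.042,0.0264,0,0.085,0,0,0,0.042,0.0264,0,0.085]}}

```text
clock: 3.15
ee_pos: [0.5461, 0.0801, 0.245]
tcp_rot: [2.183, 2.26, -0.001]
force: [0.3, -1.3, 0.7]
grip_width: 0.998
grasp_force: 0.0
```

```bash
python3 go.py 0.6406 0.251 0.2
```

```text
t 3.15 pos [0.5461 0.0801 0.245 ] F [ 0.3 -1.3  0.7] w 0.998 g 0.0
shift mm [167.6 100.4  45. ] rows 3.3407242314248737 turn [-0.02  0.02 -0.31] q [ 0.07  0.17  1.81 -0.    1.17  0.03]
```

Emit:
{"op": "step_arm", "data": {"series": [0,0,-0.1,0.042,0.0251,0.005,0.085,0,0,-0.1,0.042,0.0251,0.01,0.085,0,0,-0.1,0.042,0.0251,0.015,0.085,0,0,0,0.0416,0.0251,0.015,0.085,0,0,0,0,0,0.04,0.085,0,0,0,0,0,0,0.085]}}

```text
clock: 3.9
ee_pos: [0.6361, 0.2491, 0.1551]
tcp_rot: [-2.173, -2.262, 0.015]
force: [0.0, -0.4, -0.5]
grip_width: 0.996
grasp_force: 0.0
```

```bash
python3 go.py 0.6406 0.251 0.028; python3 -c "
from h import *
f=grab('wrist','w1'); print(ray(f,[(320,240)],.056))"
```

```text
t 3.9 pos [0.6361 0.2491 0.1551] F [ 0.  -0.4 -0.5] w 0.996 g 0.0
shift mm [  2.1   5.9 127. ] rows 2.1196825148503673 turn [-0.58  0.17  0.02] q [ 0.31  0.51  1.54 -0.    1.1   0.27]
[[0.63703911 0.26081876 0.056     ]]
```

View pics/w1.png

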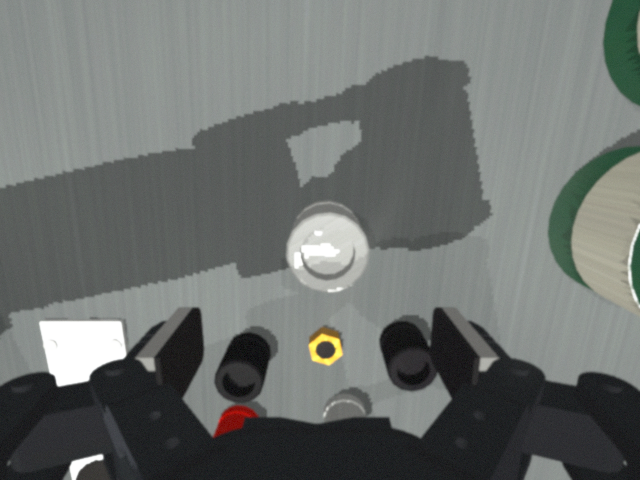

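The wrist view shows XL upright between the jaws' planes, its rim centred at about (328,247). I'll measure it and compare.

```bash
cat > w.py <<'E'
import sys
from h import *
# w.py x y h : refine a top-face centre near x,y at height h from wrist depth
x,y,h=map(float,sys.argv[1:4]); f=grab(sys.argv[4] if len(sys.argv)>4 else 'wrist'); d=f['depth']
v,u=np.mgrid[:480,:640]
R=cv2.Rodrigues(np.array(f['rvec'],float))[0];t=np.array(f['tvec']).ravel()
p=cv2.undistortPoints(np.c_[u.ravel(),v.ravel()].astype(float).reshape(-1,1,2),f['intrinsics'],np.array(f['dist'])).reshape(-1,2)
P=((np.c_[p,np.ones(len(p))]*d.ravel()[:,None])-t)@R
k=(abs(P[:,2]-h)<.005)&(np.hypot(P[:,0]-x,P[:,1]-y)<.04)&(d.ravel()>0)
(cx,cy),r=cv2.minEnclosingCircle(P[k][:,:2].astype(np.float32))
print(k.sum(),'centre',round(cx,4),round(cy,4),'r',round(r,4),'mean',P[k].mean(0).round(4))
E
python3 w.py .6406 .251 .056; python3 go.py 0.6406 0.251 0.028
```

```text
3027 centre 0.6418 0.2521 r 0.026 mean [0.6418 0.2533 0.0554]
t 4.0 pos [0.6393 0.2493 0.1599] F [0.7 0.3 0.2] w 1.001 g 0.0
shift mm [  1.7   1.6 131.9] rows 2.1990521656682214 turn [-0.09  0.03 -0.04] q [ 0.31  0.51  1.54 -0.    1.1   0.27]
```

Emit:
{"op": "step_arm", "data": {"series": [0,0,0,0.0022,0.002,0.04,0.085,0,0,0,0,0,0.04,0.085,0,0,0,0,0,0.036,0.085,0,0,0,0,0,0.016,0.085,0,0,0,0,0,0,0.03,0,0,0,0,0,0,0.03,0,0,0,0,0,0,0.03,0,0,0,0,0,0,0.03]}}

```text
clock: 5.0
ee_pos: [0.643, 0.2525, 0.0311]
tcp_rot: [2.176, 2.264, 0.004]
force: [-1.5, -0.8, 6.6]
grip_width: 0.598
grasp_force: 64.1
```

```bash
python3 go.py 0.4613 -0.1389 0.12
```

```text
t 5.0 pos [0.643  0.2525 0.0311] F [-1.5 -0.8  6.6] w 0.598 g 64.1
shift mm [-383.8 -196.8  -89.7] rows 7.342737403772079 turn [ 0.15 -0.05 -0.04] q [0.31 0.67 1.57 0.   0.89 0.27]
```

Emit:
{"op": "step_arm", "data": {"series": [0,0,0,0,0,-0.03,0.03,0,0,0,0,0,-0.05,0.03,0,0,0,-0.02,-0.01,-0.02,0.03,0,0,0,-0.05,-0.026,0,0.03,0,0,0,-0.05,-0.026,0,0.03,0,0,0,-0.05,-0.026,0,0.03,0,0,0,-0.05,-0.026,0,0.03,0,0,0,-0.05,-0.026,0,0.03]}}

```text
clock: 6.0
ee_pos: [0.5112, -0.0248, 0.128]
tcp_rot: [2.176, 2.265, -0.0]
force: [1.1, -0.3, -5.3]
grip_width: 0.594
grasp_force: 64.4
```

Emit:
{"op": "step_arm", "data": {"series": [0,0,0,-0.05,-0.026,0,0.03,0,0,0,-0.045,-0.02,0,0.03,0,0,0,-0.019,-0.011,0,0.03,0,0,0,0,0,0,0.03,0,0,0,0,0,0,0.03]}}

```text
clock: 6.62
ee_pos: [0.4601, -0.1391, 0.1282]
tcp_rot: [2.177, 2.265, 0.001]
force: [0.3, 0.6, -5.4]
grip_width: 0.593
grasp_force: 64.4
```

```bash
python3 go.py 0.4613 -0.1389 0.12; python3 go.py 0.4613 -0.1389 0.12;
```

```text
t 6.625 pos [ 0.4601 -0.1391  0.1282] F [ 0.3  0.6 -5.4] w 0.593 g 64.4
shift mm [0.1 1.2 8.2] rows 0.13804326320654228 turn [ 0.02 -0.02 -0.05] q [-0.38  0.19  2.06  0.    0.9  -0.42]
t 6.625 pos [ 0.4601 -0.1391  0.1282] F [ 0.3  0.6 -5.4] w 0.593 g 64.4
shift mm [0.1 1.2 8.2] rows 0.13804326320654228 turn [ 0.02 -0.02 -0.05] q [-0.38  0.19  2.06  0.    0.9  -0.42]
```

Emit:
{"op": "step_arm", "data": {"series": [0,0,0,0.0002,0.0012,0.03,0.03,0,0,0,0,0,0.03,0.03,0,0,0,0,0,0.02,0.03,0,0,0,0,0,0.008,0.03,0,0,0,0,0,0,0.03,0,0,0,0,0,0,0.03]}}

```text
clock: 7.38
ee_pos: [0.4624, -0.1393, 0.041]
tcp_rot: [2.175, 2.264, 0.001]
force: [0.6, -0.3, -5.6]
grip_width: 0.595
grasp_force: 64.6
```

Emit:
{"op": "step_arm", "data": {"series": [0,0,0,0,0,0.0015,0.03,0,0,0,0,0,0,0.03,0,0,0,0,0,0,0.03]}}

```text
clock: 7.75
ee_pos: [0.4617, -0.1394, 0.0391]
tcp_rot: [2.177, 2.264, 0.001]
force: [0.6, 0.4, -4.6]
grip_width: 0.595
grasp_force: 64.5
```

Emit:
{"op": "step_arm", "data": {"series": [0,0,0,0,0,0.001,0.03,0,0,0,0,0,0,0.03,0,0,0,0,0,0,0.03]}}

```text
clock: 8.12
ee_pos: [0.4618, -0.1395, 0.0391]
tcp_rot: [2.177, 2.264, 0.0]
force: [-2.3, 1.4, 5.4]
grip_width: 0.595
grasp_force: 65.8
```

Emit:
{"op": "step_arm", "data": {"series": [0,0,0,0,0,0,0.08,0,0,0,0,0,0,0.08,0,0,0,0,0,0,0.08,0,0,0,0,0,-0.02,0.08,0,0,0,0,0,-0.05,0.08,0,0,0,0,0,-0.04,0.08,0,0,0,0,0,0,0.08]}}

```text
clock: 9.0
ee_pos: [0.4644, -0.1405, 0.1515]
tcp_rot: [2.171, 2.259, 0.005]
force: [0.5, -0.1, -0.6]
grip_width: 0.939
grasp_force: 0.0
```

```bash
python3 w.py .4613 -.1389 .064;python3 go.py 0.6339 -0.0891 0.15
```

```text
3383 centre 0.462 -0.1395 r 0.0262 mean [ 0.4619 -0.1383  0.0634]
t 9.05 pos [ 0.4625 -0.1398  0.1493] F [-0.5  0.9  0.4] w 0.936 g 0.0
shift mm [ 4.380e+01  1.732e+02 -1.000e-01] rows 2.97836130877584 turn [ 0.21  0.09 -0.03] q [-0.38  0.16  2.04 -0.    0.94 -0.42]
```

Emit:
{"op": "step_arm", "data": {"series": [0,0,0,0.011,0.043,0,0.08,0,0,0,0.011,0.043,0,0.08,0,0,0,0.011,0.043,0,0.08,0,0,0,0.011,0.044,0,0.08,0,0,0,0,0,0,0.08,0,0,0,0,0,0,0.08]}}

```text
clock: 9.8
ee_pos: [0.6303, -0.0881, 0.1453]
tcp_rot: [-2.174, -2.262, 0.005]
force: [-0.6, -1.2, 0.6]
grip_width: 0.933
grasp_force: 0.0
```

```bash
python3 w.py .6339 -.0891 .05;python3 go.py 0.6339 -0.0891 0.026
```

```text
2283 centre 0.6351 -0.0892 r 0.0221 mean [ 0.635  -0.0882  0.0493]
t 9.85 pos [ 0.6302 -0.0884  0.1457] F [ 0.4 -0.2 -0.2] w 0.937 g 0.0
shift mm [ -1.    4.2 119.7] rows 1.9963333912534509 turn [-0.25 -0.05 -0.04] q [-0.21  0.44  1.67 -0.    1.04 -0.25]
```

Emit:
{"op": "step_arm", "data": {"series": [0,0,0,0,0,0,0.08,0,0,0,0,0,0,0.08]}}

```text
clock: 10.1
ee_pos: [0.6317, -0.0888, 0.1479]
tcp_rot: [-2.178, -2.264, 0.0]
force: [-0.1, -0.4, 1.0]
grip_width: 0.933
grasp_force: 0.0
```

```bash
python3 go.py 0.6344 -0.0891 0.026
```

```text
t 10.1 pos [ 0.6317 -0.0888  0.1479] F [-0.1 -0.4  1. ] w 0.933 g 0.0
shift mm [ -0.4   2.8 121.9] rows 2.0317718945135033 turn [-0.01 -0.   -0.07] q [-0.21  0.43  1.67 -0.    1.03 -0.25]
```

Emit:
{"op": "step_arm", "data": {"series": [0,0,0,-0.0004,0.0025,0.04,0.08,0,0,0,0,0,0.04,0.08,0,0,0,0,0,0.03,0.08,0,0,0,0,0,0.012,0.08,0,0,0,0,0,0,0.03,0,0,0,0,0,0,0.03,0,0,0,0,0,0,0.03,0,0,0,0,0,0,0.03]}}

```text
clock: 11.1
ee_pos: [0.6365, -0.0891, 0.0279]
tcp_rot: [2.175, 2.263, 0.003]
force: [-0.3, -0.3, 5.8]
grip_width: 0.502
grasp_force: 61.7
```

```bash
python3 go.py 0.4583 -0.0641 0.12
```

```text
t 11.1 pos [ 0.6365 -0.0891  0.0279] F [-0.3 -0.3  5.8] w 0.502 g 61.7
shift mm [  32.  -176.8  -92.7] rows 3.369366990279302 turn [ 0.19  0.06 -0.03] q [-0.21  0.6   1.7  -0.    0.83 -0.25]
```

Emit:
{"op": "step_arm", "data": {"series": [0,0,0,0,0,-0.03,0.03,0,0,0,0,0,-0.045,0.03,0,0,0,0.006,-0.035,-0.02,0.03,0,0,0,0.009,-0.05,0,0.03,0,0,0,0.009,-0.05,0,0.03,0,0,0,0.008,-0.04,0,0.03,0,0,0,0,0,0,0.03,0,0,0,0,0,0,0.03]}}

```text
clock: 12.1
ee_pos: [0.4593, -0.0638, 0.1209]
tcp_rot: [2.176, 2.264, 0.001]
force: [0.7, -0.5, -2.8]
grip_width: 0.499
grasp_force: 62.2
```

```bash
python3 go.py 0.4583 -0.0641 0.037
```

```text
t 12.1 pos [ 0.4593 -0.0638  0.1209] F [ 0.7 -0.5 -2.8] w 0.499 g 62.2
shift mm [-0.3 -1.1 83.9] rows 1.3991828677574554 turn [ 0.09  0.02 -0.03] q [-0.23  0.17  2.1   0.    0.87 -0.27]
```

Emit:
{"op": "step_arm", "data": {"series": [0,0,0,-0.0003,-0.0007,0.035,0.03,0,0,0,0,0,0.03,0.03,0,0,0,0,0,0.014,0.03,0,0,0,0,0,0.004,0.03,0,0,0,0,0,0,0.03,0,0,0,0,0,0,0.03]}}

```text
clock: 12.85
ee_pos: [0.4593, -0.0643, 0.0388]
tcp_rot: [2.176, 2.263, 0.002]
force: [0.4, -0.1, -3.2]
grip_width: 0.502
grasp_force: 62.2
```

Emit:
{"op": "step_arm", "data": {"series": [0,0,0,0,0,0.001,0.03,0,0,0,0,0,0,0.03,0,0,0,0,0,0,0.03]}}

```text
clock: 13.22
ee_pos: [0.4582, -0.064, 0.037]
tcp_rot: [2.177, 2.265, 0.0]
force: [0.0, -0.6, -3.7]
grip_width: 0.503
grasp_force: 62.2
```

Emit:
{"op": "step_arm", "data": {"series": [0,0,0,0,0,0.001,0.03,0,0,0,0,0,0,0.03,0,0,0,0,0,0,0.03]}}

```text
clock: 13.6
ee_pos: [0.4582, -0.064, 0.0359]
tcp_rot: [2.177, 2.265, 0.0]
force: [-0.4, -0.2, -1.8]
grip_width: 0.502
grasp_force: 62.5
```

Emit:
{"op": "step_arm", "data": {"series": [0,0,0,0,0,0.0005,0.03,0,0,0,0,0,0,0.03,0,0,0,0,0,0,0.075,0,0,0,0,0,0,0.075,0,0,0,0,0,0,0.075,0,0,0,0,0,-0.02,0.075,0,0,0,0,0,-0.05,0.07,0,0,0,0,0,-0.04,0.065]}}

```text
clock: 14.6
ee_pos: [0.4583, -0.064, 0.1466]
tcp_rot: [2.177, 2.265, 0.0]
force: [1.5, -0.6, -0.4]
grip_width: 0.76
grasp_force: 0.0
```

```bash
python3 w.py .4583 -.0641 .058;python3 go.py 0.663 0.095 0.145
```

```text
2407 centre 0.4586 -0.0641 r 0.0222 mean [ 0.4585 -0.0631  0.0573]
t 14.65 pos [ 0.4621 -0.0649  0.1518] F [ 2.2 -0.4  2.6] w 0.762 g 0.0
shift mm [151.8 207.    8.4] rows 4.280611964684595 turn [ 0.55  0.16 -0.02] q [-0.23  0.12  2.08 -0.    0.94 -0.27]
```

Emit:
{"op": "step_arm", "data": {"series": [0,0,0,0.03,0.042,0,0.065,0,0,0,0.03,0.042,0,0.065,0,0,0,0.03,0.042,0,0.065,0,0,0,0.03,0.042,0,0.065,0,0,0,0.0305,0.043,0,0.065,0,0,0,0,0,0,0.065,0,0,0,0,0,0,0.065,0,0,0,0,0,0,0.065]}}

```text
clock: 15.65
ee_pos: [0.6617, 0.0938, 0.1448]
tcp_rot: [-2.177, -2.263, 0.002]
force: [-0.5, 0.5, 0.5]
grip_width: 0.761
grasp_force: 0.0
```

```bash
python3 w.py .663 .095 .044;python3 go.py 0.6632 0.095 0.023
```

```text
1493 centre 0.6645 0.096 r 0.0181 mean [0.6644 0.0968 0.0433]
t 15.7 pos [0.6619 0.0938 0.1451] F [-0.4 -0.8 -0.9] w 0.76 g 0.0
shift mm [  1.2   1.5 122.1] rows 2.035184620100955 turn [-0.06  0.01 -0.09] q [ 0.08  0.49  1.59 -0.    1.06  0.04]
```

Emit:
{"op": "step_arm", "data": {"series": [0,0,0,0.0017,0.0015,0.04,0.065,0,0,0,0,0,0.04,0.065,0,0,0,0,0,0.03,0.065,0,0,0,0,0,0.012,0.065,0,0,0,0,0,0,0.02,0,0,0,0,0,0,0.02,0,0,0,0,0,0,0.02,0,0,0,0,0,0,0.02]}}

```text
clock: 16.7
ee_pos: [0.6657, 0.0965, 0.0249]
tcp_rot: [2.176, 2.264, 0.003]
force: [0.3, -1.2, 3.2]
grip_width: 0.405
grasp_force: 60.2
```

```bash
python3 go.py 0.4553 0.0107 0.118
```

```text
t 16.7 pos [0.6657 0.0965 0.0249] F [ 0.3 -1.2  3.2] w 0.405 g 60.2
shift mm [ -77.4 -213.3  -93.6] rows 4.091972320323709 turn [ 0.16  0.   -0.03] q [ 0.08  0.65  1.62 -0.    0.86  0.04]
```

Emit:
{"op": "step_arm", "data": {"series": [0,0,0,0,0,-0.03,0.02,0,0,0,0,0,-0.045,0.02,0,0,0,-0.0152,-0.042,-0.02,0.02,0,0,0,-0.0152,-0.042,0,0.02,0,0,0,-0.0152,-0.042,0,0.02,0,0,0,-0.0152,-0.042,0,0.02,0,0,0,-0.0152,-0.042,0,0.02,0,0,0,0,0,0,0.02]}}

```text
clock: 17.7
ee_pos: [0.4524, 0.0119, 0.1168]
tcp_rot: [-2.175, -2.26, 0.007]
force: [0.5, 0.5, -3.5]
grip_width: 0.406
grasp_force: 60.7
```

Emit:
{"op": "step_arm", "data": {"series": [0,0,0,0,0,0,0.02,0,0,0,0,0,0,0.02]}}

```text
clock: 17.95
ee_pos: [0.4592, 0.0124, 0.1189]
tcp_rot: [2.176, 2.264, 0.002]
force: [0.4, -0.1, -2.3]
grip_width: 0.404
grasp_force: 60.7
```

```bash
python3 go.py 0.4553 0.0107 0.035
```

```text
t 17.95 pos [0.4592 0.0124 0.1189] F [ 0.4 -0.1 -2.3] w 0.404 g 60.7
shift mm [-1.6 -4.1 83.8] rows 1.399401537553639 turn [ 0.12  0.01 -0.01] q [-0.07  0.16  2.11  0.    0.87 -0.11]
```

Emit:
{"op": "step_arm", "data": {"series": [0,0,0,-0.001,-0.002,0.035,0.02,0,0,0,0,0,0.03,0.02,0,0,0,0,0,0.012,0.02,0,0,0,0,0,0,0.02,0,0,0,0,0,0,0.02,0,0,0,0,0,0,0.02]}}

```text
clock: 18.7
ee_pos: [0.4569, 0.0111, 0.0424]
tcp_rot: [2.176, 2.264, 0.003]
force: [0.4, -0.3, -2.7]
grip_width: 0.405
grasp_force: 60.7
```

```bash
python3 go.py 0.4553 0.0107 0.032
```

```text
t 18.7 pos [0.4569 0.0111 0.0424] F [ 0.4 -0.3 -2.7] w 0.405 g 60.7
shift mm [-0.3 -1.6 10.4] rows 0.1754949038742349 turn [ 0.15  0.02 -0.03] q [-0.07  0.31  2.14  0.    0.69 -0.11]
```

Emit:
{"op": "step_arm", "data": {"series": [0,0,0,-0.0003,-0.001,0.007,0.02,0,0,0,0,0,0,0.02,0,0,0,0,0,0,0.02,0,0,0,0,0,0,0.02]}}

```text
clock: 19.2
ee_pos: [0.4547, 0.0108, 0.0343]
tcp_rot: [2.177, 2.265, 0.0]
force: [0.4, -0.1, -2.3]
grip_width: 0.402
grasp_force: 60.7
```

Emit:
{"op": "step_arm", "data": {"series": [0,0,0,0,0,0.0015,0.02,0,0,0,0,0,0,0.02,0,0,0,0,0,0,0.02]}}

```text
clock: 19.58
ee_pos: [0.4549, 0.0108, 0.0329]
tcp_rot: [2.177, 2.265, 0.001]
force: [-0.4, -0.5, -1.5]
grip_width: 0.409
grasp_force: 61.0
```

Emit:
{"op": "step_arm", "data": {"series": [0,0,0,0,0.0004,0.001,0.02,0,0,0,0,0,0,0.02,0,0,0,0,0,0,0.02]}}

```text
clock: 19.95
ee_pos: [0.4549, 0.0108, 0.0328]
tcp_rot: [-2.176, -2.265, 0.001]
force: [-5.0, 0.1, 8.9]
grip_width: 0.406
grasp_force: 62.2
```

Emit:
{"op": "step_arm", "data": {"series": [0,0,0,0,0,0,0.06,0,0,0,0,0,0,0.06,0,0,0,0,0,0,0.06,0,0,0,0,0,-0.02,0.06,0,0,0,0,0,-0.05,0.06,0,0,0,0,0,-0.04,0.06,0,0,0,0,0,0,0.06,0,0,0,0,0,0,0.06]}}

```text
clock: 20.95
ee_pos: [0.4543, 0.0109, 0.1411]
tcp_rot: [-2.176, -2.264, 0.001]
force: [-0.5, 0.0, -0.6]
grip_width: 0.703
grasp_force: 0.0
```

```bash
python3 w.py .4553 .0107 .052;python3 go.py 0.6513 -0.2469 0.142
```

```text
1646 centre 0.4553 0.0106 r 0.0182 mean [0.4552 0.0114 0.0512]
t 21.0 pos [0.4537 0.0109 0.1405] F [-0.2  0.6 -0.3] w 0.7 g 0.0
shift mm [-265.4  187.3   -2.2] rows 5.413888767096172 turn [-0.16 -0.02 -0.04] q [-0.07  0.12  2.11  0.    0.92 -0.11]
```

Emit:
{"op": "step_arm", "data": {"series": [0,0,0,-0.0442,0.031,0,0.055,0,0,0,-0.0442,0.031,0,0.055,0,0,0,-0.0442,0.031,0,0.055,0,0,0,-0.0442,0.031,0,0.055,0,0,0,-0.0442,0.031,0,0.055,0,0,0,-0.0442,0.031,0,0.055,0,0,0,0,0,0,0.055,0,0,0,0,0,0,0.055]}}

```text
clock: 22.0
ee_pos: [0.6495, -0.246, 0.1388]
tcp_rot: [-2.174, -2.261, 0.002]
force: [0.2, -0.1, 0.1]
grip_width: 0.646
grasp_force: 0.0
```

Emit:
{"op": "step_arm", "data": {"series": [0,0,0,0,0,0,0.055,0,0,0,0,0,0,0.055]}}

```text
clock: 22.25
ee_pos: [0.6508, -0.2455, 0.1417]
tcp_rot: [-2.175, -2.266, 0.0]
force: [0.3, 0.5, -0.1]
grip_width: 0.643
grasp_force: 0.0
```

```bash
python3 w.py .6513 -.2469 .038;python3 go.py 0.6515 -0.247 0.02
```

```text
901 centre 0.6519 -0.2477 r 0.0141 mean [ 0.6519 -0.2469  0.0371]
t 22.3 pos [ 0.651  -0.2458  0.142 ] F [ 0.3  0.1 -0.3] w 0.646 g 0.0
shift mm [ -1.3   0.4 122. ] rows 2.0329476029626754 turn [-0.01 -0.01  0.03] q [-0.42  0.54  1.52  0.    1.08 -0.46]
```

Emit:
{"op": "step_arm", "data": {"series": [0,0,0,-0.0016,0.0005,0.04,0.055,0,0,0,0,0,0.04,0.055,0,0,0,0,0,0.03,0.055,0,0,0,0,0,0.011,0.055,0,0,0,0,0,0,0.015,0,0,0,0,0,0,0.015,0,0,0,0,0,0,0.015,0,0,0,0,0,0,0.015]}}

```text
clock: 23.3
ee_pos: [0.6529, -0.2488, 0.0223]
tcp_rot: [2.175, 2.263, 0.001]
force: [-0.9, 0.5, 3.3]
grip_width: 0.31
grasp_force: 59.3
```

```bash
python3 go.py 0.4524 0.0856 0.135
```

```text
t 23.3 pos [ 0.6529 -0.2488  0.0223] F [-0.9  0.5  3.3] w 0.31 g 59.3
shift mm [ 342.  -186.9 -113.4] rows 6.7649798759239275 turn [ 0.13  0.06 -0.03] q [-0.43  0.7   1.55  0.    0.89 -0.47]
```

Emit:
{"op": "step_arm", "data": {"series": [0,0,0,0,0,-0.04,0.015,0,0,0,0,0,-0.055,0.015,0,0,0,0.0487,-0.0265,-0.02,0.015,0,0,0,0.0487,-0.0265,0,0.015,0,0,0,0.0487,-0.0265,0,0.015,0,0,0,0.0487,-0.0265,0,0.015,0,0,0,0.0487,-0.0265,0,0.015,0,0,0,0.0487,-0.0265,0,0.015]}}

```text
clock: 24.3
ee_pos: [0.4806, 0.0386, 0.1362]
tcp_rot: [2.177, 2.264, 0.002]
force: [0.3, -0.0, -0.7]
grip_width: 0.311
grasp_force: 59.4
```

Emit:
{"op": "step_arm", "data": {"series": [0,0,0,0.0484,-0.0265,0,0.015,0,0,0,0,0,0,0.015,0,0,0,0,0,0.04,0.015,0,0,0,0,0,0.035,0.015,0,0,0,0,0,0.01,0.015,0,0,0,0,0,0,0.015,0,0,0,0,0,0,0.015,0,0,0,0,0,0,0.015]}}

```text
clock: 25.3
ee_pos: [0.4545, 0.0846, 0.0521]
tcp_rot: [2.176, 2.263, 0.003]
force: [0.0, 0.8, -1.3]
grip_width: 0.309
grasp_force: 59.5
```

```bash
python3 go.py 0.4524 0.0856 0.03
```

```text
t 25.3 pos [0.4545 0.0846 0.0521] F [ 0.   0.8 -1.3] w 0.309 g 59.5
shift mm [ 1.1 -2.1 22.1] rows 0.3697578153664401 turn [ 0.17 -0.01 -0.04] q [0.09 0.29 2.13 0.   0.72 0.05]
```

Emit:
{"op": "step_arm", "data": {"series": [0,0,0,0.001,-0.001,0.012,0.015,0,0,0,0,0,0.006,0.015,0,0,0,0,0,0,0.015,0,0,0,0,0,0,0.015,0,0,0,0,0,0,0.015]}}

```text
clock: 25.92
ee_pos: [0.4523, 0.0856, 0.0329]
tcp_rot: [2.177, 2.265, 0.001]
force: [0.1, 0.1, -2.2]
grip_width: 0.308
grasp_force: 59.5
```

```bash
python3 go.py 0.4524 0.0856 0.03
```

```text
t 25.925 pos [0.4523 0.0856 0.0329] F [ 0.1  0.1 -2.2] w 0.308 g 59.5
shift mm [-0.   0.1  2.9] rows 0.04853029349302876 turn [ 0.02 -0.   -0.03] q [0.09 0.33 2.13 0.   0.68 0.05]
```

Emit:
{"op": "step_arm", "data": {"series": [0,0,0,0,0,0.003,0.015,0,0,0,0,0,0,0.015,0,0,0,0,0,0,0.015]}}

```text
clock: 26.3
ee_pos: [0.4526, 0.0856, 0.0302]
tcp_rot: [2.177, 2.265, 0.001]
force: [-0.0, -0.0, 4.0]
grip_width: 0.311
grasp_force: 59.9
```

Emit:
{"op": "step_arm", "data": {"series": [0,0,0,0,0,0.001,0.015,0,0,0,0,0,0,0.015,0,0,0,0,0,0,0.015]}}

```text
clock: 26.68
ee_pos: [0.4526, 0.0856, 0.0302]
tcp_rot: [2.177, 2.265, 0.0]
force: [-3.7, -0.2, 12.9]
grip_width: 0.307
grasp_force: 60.9
```

Firm contact (+14 N). I'll back off 1 mm, release, lift and move clear toward −y for a top view.

Emit:
{"op": "step_arm", "data": {"series": [0,0,0,0,0,-0.001,0.015,0,0,0,0,0,0,0.055,0,0,0,0,0,0,0.055,0,0,0,0,0,0,0.055,0,0,0,0,0,-0.02,0.055,0,0,0,0,0,-0.04,0.055,0,0,0,0,0,-0.05,0.055,0,0,0,0,0,-0.05,0.055]}}

```text
clock: 27.68
ee_pos: [0.4516, 0.0855, 0.1908]
tcp_rot: [-2.177, -2.265, 0.001]
force: [0.9, -0.0, -0.5]
grip_width: 0.647
grasp_force: 0.0
```

Emit:
{"op": "step_arm", "data": {"series": [0,0,0,0.05,0,0,0.055,0,0,0,0.05,0,0,0.055,0,0,0,0.05,0,0,0.055,0,0,0,0.05,0,0,0.055,0,0,0,0.05,0,0,0.055,0,0,0,0.05,0,0,0.055,0,0,0,0,0,0,0.055,0,0,0,0,0,0,0.055]}}

```text
clock: 28.68
ee_pos: [0.4396, 0.3846, 0.189]
tcp_rot: [2.176, 2.266, -0.003]
force: [0.4, -0.1, -0.6]
grip_width: 0.641
grasp_force: 0.0
```

```bash
for a in ".4613 -.1389 .064" ".4583 -.0641 .058" ".4553 .0107 .052" ".4524 .0856 .046"; do python3 w.py $a top; done
python3 -c "
from h import *
f=grab('top','end')"
```

```text
485 centre 0.4615 -0.14 r 0.0263 mean [ 0.4616 -0.1397  0.0642]
342 centre 0.4582 -0.0644 r 0.0222 mean [ 0.4578 -0.0643  0.058 ]
220 centre 0.4553 0.0099 r 0.0179 mean [0.455  0.0099 0.052 ]
132 centre 0.4522 0.086 r 0.0139 mean [0.4527 0.0859 0.0457]
```

View pics/end.png

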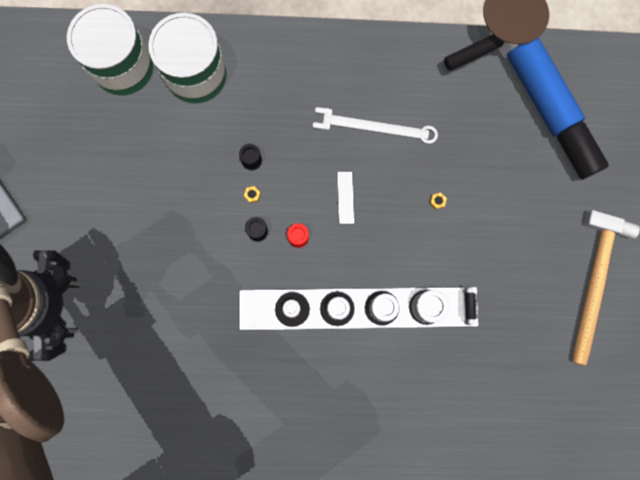

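The top view shows the row from the handle (471,306): XL (430,306), L (384,307), M (338,308) and S (292,308). All four stand upright within about 1 mm of their pad centres, and the look-alikes haven't moved.

```bash
python3 -c "
from cell import arm; print(arm.sign_off())"
```

```text
the job is handed in; nothing more can be done
None
```

The four sockets stand upright on their pads in size order, largest next to the handle, each measured about 1 mm from its pad centre; all are released, and the job was handed in at about 29 s.

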